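Put the overlock's thread on the stands that fit

ROBOT

A 6-joint arm with a two-finger parallel gripper is mounted at the origin on a cart in front of the work surface, level with it; the furniture and walls round the work are solid. World frame = base frame: x ahead of the robot, y to its left, z up, the work surface at z = 0. Lengths are in m, angles in rad, forces in N, time in s.
With the tool pointing down it reaches from about 0.35 to 0.775 m from the base axis. Payload 7.3 kg.
Tool frame: the origin (TCP) lies at the centre of the arm's flange, where the gripper is bolted on; the fingertips stand 178 mm ahead of it and the grasp point (between the pads) lies 159 mm ahead of it (tip_extent is the distance from the TCP to the fingertips, in m); z points along the fingers, y is the line along which they close (so a half turn about z gives the same grasp; the last joint's range is limited). The gripper opens to 92 mm and grips with 3 to 60 N. Pads are 19 mm wide; open, the fingers measure 130 mm over their backs; the gripper's body (75 mm by 190 mm) begins 47 mm behind the grasp point.
Start: joints at [1.035, 0.342, 1.524, -0, 1.275, -0.146], TCP at [0.199, 0.486, 0.405] pointing down, gripper open.
Joint ranges: [-2.53, 2.53], [-0.77, 2.02], [0.04, 2.7], [-1, 4.14], [0.28, 2.66], [-3.11, 3.11]. Speed limits (rad/s): [2.57, 2.57, 3.14, 3.14, 3.14, 3.14].

INTERFACE

Orientations are given as [roll, pitch, yaw] about the fixed x, y, z axes, in that order (R = Rz(yaw) Ry(pitch) Rx(roll)).
In Python, from cell import * gives the robot as it stands.
- The arm moves only by the tool arm_command, never from a script. Its arguments are lists of equal length, an entry for each row: "xyz": the shift along the world's x, y, z in mm, a list of three; "spin": the turn about the world's z in degrees. In form: {"xyz": [[tx, ty, tz], ...], "spin": [spin, ...]}. A call has 1 to 20 rows; each row shifts and turns the commanded pose from where the row before left it; what a row does not reach is not made up. A row lasts 1/10 s, in which the tool goes at most 50 mm and 8.59 degrees, less where a joint would pass 70% of its speed; a pose out of reach is approached as far as the arm can. A call with a gripper value outside its range is refused whole. "jaw" is the opening, from -1 (shut) to 1 (fully open), set as the call begins (left out, the last holds). The fingers move at their own pace and stop on an object; "squeeze" is the grip in N (left out, the last holds). Time passes only in rows, so rows that do not move let the fingers close. It gives the time, the measured TCP pose, the force, the opening and the grip force at its end, in the units of the state.
- observe(): the state, without advancing time (a new reading comes with each control period).
- read_camera(name): name is "scene" or "top" or "wrist"; returns a dict with "img" (420x560x3 uint8, red, green, blue), "depth" (420x560 float32, m along the optical axis (not along the pixel's ray), 0 where there is no reading), "fx", "fy", "cx", "cy" (pixels), "dist_coeffs" ([k1, k2, p1, p2, k3] as OpenCV has them; the pictures are not rectified), "world_from_camera" (4x4, takes a point from camera to world coordinates). Camera axes: x right, y up, looking along -z (the intrinsics and any distortion apply to the point x, -y, -z); pixel columns grow to the right and rows downward; lengths in m; the calibration is good to about 2 mm. A picture is of the moment at which its call begins.
- hand_in(): hands the job in; it is judged then, once.
The state is a dict: "time": time; "qpos": joint angles; "qvel": joint speeds; "joint_efforts": joint torques, N m; "tool_pos": TCP position; "tool_rot": TCP orientation; "contact_force": force on the tool from outside, world axes, zero at the start; "torque": the same for the moment, N m; "opening": finger opening in m; "grip_force": force on a finger pad.
Only numpy, scipy, OpenCV 4.12 (cv2) and the standard library are available. Lean on these libraries where they do the work, as an engineer would, in place of code of your own. Each camera call takes 0.05 s, during which the arm holds its last target. There are 200 camera calls.

TASK

The overlock's three packages of thread each stand on the wrong thread stand, where they rattle or perch too high to run off evenly. Swap them round (the empty spare stand is free to park one on meanwhile), so that the cone ends on the square stand, the tube on the round stand and the small spool on the oblong stand, each right down over its hub and upright on the felt. Set them down without dropping or tipping them over, and leave the oil bottle and the thimble where they are.

Things in the scene. Friction and masses are not known exactly. Their poses are not given: they have to be found in the camera images.
- cone: Cone of undyed thread, the biggest package: 105 mm tall, 66 mm across near the foot, tapering evenly to 40 mm at 92 mm up, then a grey nose 30 mm across. Hollow right through: bore 42 mm at the foot, 16 mm near the top. 0.16 kg. Origin at the centre of its underside, z up. Grip the body about 80 mm up, where it is 44 mm thick (49 mm at 61 mm). At first stands loosely on the round stand.
- tube: Straight tube of the same undyed thread, the middle-sized package: 80 mm tall, 46 mm across all the way, straight bore of 27 mm from end to end. About 0.10 kg. Origin at the centre of its underside, z up. Stands on the oblong stand at first, loosely.
- spool: Small slim spool of the same undyed thread: 62 mm tall, straight body 29 mm across, grey foot flange 40 mm across and 4.5 mm thick, straight bore of 15 mm from end to end. About 0.05 kg. Origin at the centre of its underside, z up. Perched at first on top of the square stand's hub, 28 mm above the table.
- square_stand: Thread stand with a square dark steel plate 80 x 80 x 8 mm with a screw at each corner: the stand for the cone. Fixed. Origin at the centre of its underside, z up. The felt on which thread rests is 10 mm above the table. Grey hub, 38 mm across at the felt, 33 mm at its flat, bevelled top, 18 mm high. A 5 mm centre pin rises to 55 mm above the felt.
- round_stand: Thread stand with a round dark steel plate 82 mm across, 8 mm thick: the stand for the tube. Fixed. Origin at the centre of its underside, z up. The felt on which thread rests is 10 mm above the table. Grey hub, 23 mm across at the felt, 22 mm at its flat, bevelled top, 18 mm high. A 5 mm centre pin rises to 55 mm above the felt.
- oblong_stand: Thread stand with an oblong dark steel plate 92 mm (x) by 56 mm (y), 8 mm thick, with a screw at each end: the stand for the small spool. Fixed. Origin at the centre of its underside, z up. The felt on which thread rests is 10 mm above the table. Grey hub, 11 mm across at the felt, 10 mm at its flat, bevelled top, 18 mm high. A 5 mm centre pin rises to 55 mm above the felt.
- spare_stand: The spare thread stand, empty at first: a small round dark steel plate 64 mm across, 8 mm thick, with the pin but no hub, so that any package can wait on it. Fixed. Origin at the centre of its underside, z up. The felt on which thread rests is 10 mm above the table. A 5 mm centre pin rises to 55 mm above the felt.
- oiler: Oil bottle with a pointed spout, 38 mm across, 128 mm tall, standing on the table to the right of the stands; origin at the centre of its underside. Not part of the job.
- thimble: Metal thimble, 20 mm across, 22 mm tall, standing on the table between the stands; origin at the centre of its underside. Not part of the job.
- overlock: The overlock sewing machine, fixed on the table to the left of the stands and never part of the job; keep arm and gripper clear. Its origin lies on the table under its middle; from there it reaches 200 mm to the robot's right, 195 mm to the left, 155 mm towards and 185 mm away from the robot, 290 mm up; at its back, 105 to 120 mm away and left of centre, a thin thread-guide bar stands 450 mm high.
Mind the look-alikes: they are no part of the job. What is shaped like the cone but pink or red is not meant. Leave any turquoise look-alike of the tube alone.

How it is judged:
At the end, for the whole second after the job is handed in: The cone is on the square stand, the tube on the round stand and the small spool on the oblong stand: each within 6 mm of the stand's axis, its underside on the felt (6 to 13.5 mm above the table), within 0.06 rad of upright and at rest (horizontal distance between cone and square_stand below 0.006 m and z of cone in the frame of square_stand between 0.006 and 0.0135 m and angle between each of cone, tube, spool's own z axis and vertical below 0.06 rad and linear speed of each of cone, tube, spool below 0.02 m/s and horizontal distance between tube and round_stand below 0.006 m and z of tube in the frame of round_stand between 0.006 and 0.0135 m and horizontal distance between spool and oblong_stand below 0.006 m and z of spool in the frame of oblong_stand between 0.006 and 0.0135 m); the robot touches nothing.
It fails at once if a thread package was dropped or knocked flying (faster than 0.6 m/s while out of the fingers) ((contact force between cone and the fingers below 0.05 N and linear speed of cone above 0.6 m/s) or (contact force between tube and the fingers below 0.05 N and linear speed of tube above 0.6 m/s) or (contact force between spool and the fingers below 0.05 N and linear speed of spool above 0.6 m/s)).
It fails at once if a thread package was tipped over (angle between any of cone, tube, spool's own z axis and vertical above 0.6 rad).
It fails at once if the oil bottle was shifted (distance of oiler from where it was at the start of the episode above 0.02 m).
It fails at once if the thimble was shifted (distance of thimble from where it was at the start of the episode above 0.02 m).
It also fails if it takes over 120 s, if anything falls off the work surface, if the arm or the gripper's body presses on something with over 40 N, if the wrist force passes 120 N, or if a joint passes its speed limit or range.

## Working session

There is one attempt and no reset: what is moved stays moved. The work goes in short steps, Python scripts to look and compute and a tool call to move; the robot and the scene stay as the last step left them, time stands still between calls to the robot, and variables do not carry over. Pictures are saved under pics/ and viewed, at most 14 in all, crops included, and the job is handed in when it is done.

Besides the shell and the picture viewer there is one more tool, called by a JSON object that holds its "method" and its "body". arm_command: Moves the arm, as the interface text tells. Its arguments: {"type":"object","properties":{"xyz":{"type":"array","items":{"type":"array","items":{"type":"number"}}},"spin":{"type":"array","items":{"type":"number"}},"jaw":{"type":"number"},"squeeze":{"type":"number"}},"required":["xyz","spin"]}

```bash
mkdir -p pics; cat > h.py <<'E'
from cell import *
import cv2, numpy as np
def save(c,n): cv2.imwrite('pics/'+n, c['img'][:,:,::-1])
def world(c):
    h,w=c['depth'].shape
    u,v=np.meshgrid(np.arange(w),np.arange(h))
    K=np.array([[c['fx'],0,c['cx']],[0,c['fy'],c['cy']],[0,0,1.]])
    p=cv2.undistortPoints(np.stack([u,v],-1).reshape(-1,1,2).astype(np.float64),K,np.array(c['dist_coeffs'],float)).reshape(h,w,2)
    d=c['depth']
    P=np.stack([p[...,0]*d,-p[...,1]*d,-d,np.ones_like(d)],-1)
    return (P@np.array(c['world_from_camera']).T)[...,:3]
E
python3 - <<'E'
from h import *
for n in ['scene','top']:
    c=read_camera(n); save(c,n+'0.png'); np.save('pics/%s0.npy'%n,world(c)); print(c['fx'],np.round(c['world_from_camera'],3).tolist())
print(observe())
E
```

```text
401.3351391996598 [[0.58, 0.553, -0.598, 0.02], [-0.815, 0.399, -0.42, -0.63], [0.006, 0.731, 0.682, 0.68], [0.0, 0.0, 0.0, 1.0]]
485.4867777214413 [[-0.004, 0.989, -0.149, 0.356], [-1.0, -0.004, 0.002, -0.248], [0.001, 0.149, 0.989, 1.435], [0.0, 0.0, 0.0, 1.0]]
{'time': 0.1, 'qpos': array([ 1.03501368e+00,  3.42639060e-01,  1.52490851e+00,  2.35057430e-06,
        1.27539910e+00, -1.45997174e-01]), 'qvel': array([ 0.00013653, -0.00123664, -0.0031436 , -0.00072042, -0.00064706,
        0.00040274]), 'joint_efforts': array([ 2.12229810e-03, -4.32004845e+01, -2.44694763e+01,  7.20178569e-02,
        5.26496745e-02, -3.35208085e-05]), 'tool_pos': array([0.19941127, 0.4855261 , 0.40412609]), 'tool_rot': array([-3.14025337e+00, -1.99204628e-04,  2.75180636e+00]), 'contact_force': array([ 1.02545005,  0.42548345, -0.01977467]), 'torque': array([-0.01234094, -0.00974592, -0.00215403]), 'grip_force': 0.0, 'opening': 0.09201796110080641}
```

View pics/top0.png

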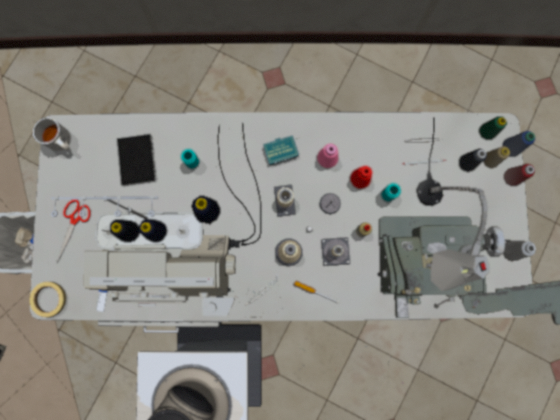

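View pics/scene0.png

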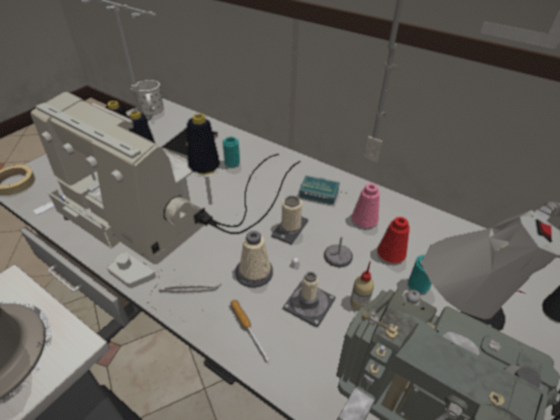

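Top view: cone (289,252) on the round stand, tube (285,200) on the oblong, spool (336,248) on the square, spare (330,204), thimble (309,230) and oiler (365,229). The white machine is to the left. Next I'll measure these from the depth images.

```bash
cat > m.py <<'E'
from h import *
from scipy.optimize import least_squares
T=np.load('pics/top0.npy'); S=np.load('pics/scene0.npy')
A=np.concatenate([T.reshape(-1,3),S.reshape(-1,3)]); 
def circ(P,r=None):
    c0=P[:,:2].mean(0)
    if r: f=least_squares(lambda q:np.hypot(*(P[:,:2]-q).T)-r,c0,loss='soft_l1',f_scale=.002)
    else: f=least_squares(lambda q:np.hypot(*(P[:,:2]-q[:2]).T)-q[2],[*c0,.02],loss='soft_l1',f_scale=.002)
    return np.round(f.x,4),len(P)
if __name__=='__main__':
  for n,(u,v) in dict(cone=(289,247),tube=(285,192),spool=(336,240),spare=(330,204),oiler=(365,229),thimble=(309,230)).items():
    p=np.nanmedian(T[v-2:v+3,u-2:u+3].reshape(-1,3),0); print(n,p.round(3))
    for nm,B in (('top',T),('scene',S)):
        Q=B.reshape(-1,3); Q=Q[np.hypot(*(Q[:,:2]-p[:2]).T)<.05]
        print(' ',nm,'zmax %.3f'%Q[:,2].max(),'table %.4f'%np.median(Q[np.abs(Q[:,2])<.007,2]) if (np.abs(Q[:,2])<.007).any() else '')
        zm=Q[:,2].max()
        for lo,hi in ((zm-.006,zm),(.035,.05),(.05,.065),(.065,.08),(.08,.1)):
            b=Q[(Q[:,2]>lo)&(Q[:,2]<hi)]
            if len(b)>12: print('   z %.3f-%.3f'%(lo,hi),circ(b),'bbox mid',((b.min(0)+b.max(0))/2)[:2].round(4),'ext',np.ptp(b,axis=0)[:2].round(3))
        b=Q[(Q[:,2]>.004)&(Q[:,2]<.014)]; print('   plate bbox mid',((b.min(0)+b.max(0))/2)[:2].round(4),np.ptp(b,axis=0)[:2].round(3))
  hi=A[(A[:,2]>.2)&(A[:,0]>.2)&(A[:,0]<.8)&(A[:,1]<.5)&(A[:,1]>-.6)]
  for lo,h2 in((.2,.3),(.3,.6)):
    b=hi[(hi[:,2]>lo)&(hi[:,2]<h2)]; print(lo,len(b),b.min(0).round(3),b.max(0).round(3), np.percentile(b,[2,98],axis=0).round(3).tolist())
E
python3 m.py
```

```text
cone [ 0.447 -0.281  0.112]
  top zmax 0.120 table 0.0006
   z 0.114-0.120 (array([ 0.4386, -0.283 ,  0.0112]), 42) bbox mid [ 0.439  -0.2833] ext [0.027 0.024]
   z 0.035-0.050 (array([ 0.439 , -0.2826,  0.0289]), 35) bbox mid [ 0.4381 -0.2824] ext [0.057 0.055]
   z 0.050-0.065 (array([ 0.4388, -0.2827,  0.0266]), 45) bbox mid [ 0.4387 -0.2822] ext [0.054 0.054]
   z 0.065-0.080 (array([ 0.4393, -0.2827,  0.0245]), 37) bbox mid [ 0.4393 -0.2817] ext [0.051 0.048]
   z 0.080-0.100 (array([ 0.4389, -0.2825,  0.0207]), 80) bbox mid [ 0.4384 -0.2827] ext [0.045 0.044]
   plate bbox mid [ 0.4445 -0.2804] [0.091 0.085]
  scene zmax 0.116 table -0.0004
   z 0.110-0.116 (array([ 0.4369, -0.2857,  0.0113]), 113) bbox mid [ 0.4369 -0.285 ] ext [0.029 0.029]
   z 0.035-0.050 (array([ 0.4385, -0.2843,  0.0289]), 166) bbox mid [ 0.4316 -0.2874] ext [0.05  0.054]
   z 0.050-0.065 (array([ 0.438 , -0.2848,  0.0263]), 159) bbox mid [ 0.4327 -0.2875] ext [0.046 0.05 ]
   z 0.065-0.080 (array([ 0.4383, -0.2847,  0.0242]), 148) bbox mid [ 0.4325 -0.2898] ext [0.04  0.041]
   z 0.080-0.100 (array([ 0.
[... 3577 characters left out ...]
9]), 162) bbox mid [ 0.498  -0.5015] ext [0.032 0.033]
   z 0.080-0.100 (array([ 0.4997, -0.5011,  0.0072]), 91) bbox mid [ 0.4992 -0.5015] ext [0.019 0.017]
   plate bbox mid [ 0.4759 -0.4803] [0.034 0.065]
thimble [ 0.501 -0.341  0.017]
  top zmax 0.025 table -0.0005
   plate bbox mid [ 0.5035 -0.3429] [0.086 0.092]
  scene zmax 0.023 table -0.0016
   z 0.017-0.023 (array([ 0.5038, -0.3433,  0.005 ]), 24) bbox mid [ 0.5035 -0.3432] ext [0.015 0.011]
   plate bbox mid [ 0.4821 -0.342 ] [0.046 0.078]
0.2 16673 [ 0.2 -0.6  0.2] [0.568 0.406 0.3  ] [[0.315, -0.594, 0.203], [0.543, 0.209, 0.282]]
0.3 1215 [ 0.201 -0.6    0.3  ] [0.531 0.405 0.46 ] [[0.355, -0.599, 0.312], [0.529, 0.219, 0.456]]
```

{"method": "arm_command", "body": {"xyz": [[0,0,45],[0,0,45],[0,0,45],[0,0,0],[0,0,0]], "spin": [0,0,0,0,0], "jaw": 1}}

```text
time: 0.6
tool_pos: [0.1994, 0.4855, 0.54]
tool_rot: [3.14, 0.0, 2.752]
contact_force: [-0.2, 0.6, -0.9]
opening: 0.0921
grip_force: 0.0
```

```bash
python3 - <<'E'
from m import *
b=A[(A[:,2]>.1)&(A[:,0]>.25)&(A[:,0]<.8)&(A[:,1]<.5)&(A[:,1]>-.7)]
import collections
d=collections.defaultdict(list)
for p in b: d[(int(p[0]//.1),int(np.floor(p[1]/.1)))].append(p[2])
for i in range(7,1,-1): print(i,[ '%.2f'%np.max(d[(i,j)]) if (i,j) in d else '-' for j in range(4,-8,-1)])
E
```

```text
7 ['-', '-', '-', '-', '-', '-', '-', '-', '0.11', '0.11', '-', '-']
6 ['-', '-', '-', '-', '-', '-', '-', '-', '-', '0.11', '0.11', '0.16']
5 ['-', '-', '0.46', '0.45', '0.46', '0.45', '-', '-', '-', '0.13', '0.13', '0.17']
4 ['-', '-', '0.46', '0.46', '0.46', '0.27', '0.27', '0.12', '0.11', '0.12', '0.34', '0.42']
3 ['-', '-', '0.28', '0.29', '0.29', '0.29', '0.28', '1.43', '-', '-', '0.35', '0.43']
2 ['-', '-', '-', '-', '-', '-', '-', '-', '-', '-', '0.22', '0.21']
```

{"method": "arm_command", "body": {"xyz": [[17,-39,3],[17,-39,3],[17,-39,3],[17,-39,3],[17,-39,3],[17,-39,3],[5,-42,0],[5,-42,0],[5,-42,0],[5,-42,0],[5,-42,0],[5,-42,0],[0,-42,0],[0,-42,0],[0,-42,0],[0,-42,0],[0,0,0]], "spin": [0,0,0,0,-7,-7,-7,-7,-7,-7,-7,-7,-7,-4.7,0,0,0]}}

```text
time: 2.3
tool_pos: [0.3314, -0.1723, 0.5552]
tool_rot: [-3.137, -0.002, 1.564]
contact_force: [-0.3, 0.2, 0.1]
opening: 0.092
grip_force: 0.0
```

{"method": "arm_command", "body": {"xyz": [[18,-20,-35],[18,-20,-35],[18,-20,-30],[18,-20,-30],[18,-20,-30],[18,-20,0],[0,0,0],[0,0,0]], "spin": [0,0,0,0,0,0,0,0]}}

```text
time: 3.1
tool_pos: [0.4395, -0.2875, 0.3963]
tool_rot: [-3.139, -0.003, 1.571]
contact_force: [0.2, 0.1, -0.1]
opening: 0.0918
grip_force: 0.0
```

```bash
python3 - <<'E'
from h import *
c=read_camera('wrist'); save(c,'w1.png'); np.save('pics/w1.npy',world(c)); s=observe(); print(s['tool_pos'],s['tool_rot'],np.round(c['world_from_camera'],3).tolist(),c['fx'])
E
```

```text
[ 0.43922959 -0.28728088  0.39694716] [-3.13998202e+00 -1.74740358e-03  1.57078933e+00] [[1.0, -0.001, 0.003, 0.44], [0.0, 0.961, 0.277, -0.212], [-0.003, -0.277, 0.961, 0.376], [0.0, 0.0, 0.0, 1.0]] 353.8975573443601
```

View pics/w1.png

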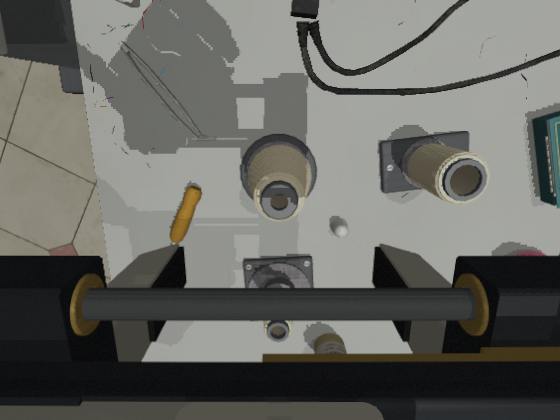

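Wrist view: cone (278,195), tube (465,178), thimble (340,229), square plate (278,280), with the spool partly hidden behind the fingers. I'll fit plates and packages from this cloud.

```bash
cat >> h.py <<'E'
def plate(W,xy,r=.06,lo=.0045,hi=.0115):
    Q=W.reshape(-1,3); Q=Q[(np.hypot(*(Q[:,:2]-xy).T)<r)&(Q[:,2]>lo)&(Q[:,2]<hi)]
    if len(Q)<30: return len(Q)
    R=cv2.minAreaRect((Q[:,:2]*1000).astype(np.float32)); C=cv2.minEnclosingCircle((Q[:,:2]*1000).astype(np.float32))
    return len(Q),np.round(R[0],1),np.round(R[1],1),round(R[2],1),'circ',np.round(C[0],1),round(C[1],1)
E
python3 - <<'E'
from m import *
W=np.load('pics/w1.npy')
for n,xy in dict(round=(.4385,-.2838),obl=(.591,-.2725),sq=(.4375,-.417),spare=(.5795,-.4065)).items():
    for nm,B in (('W',W),('T',T),('S',S)): print(n,nm,plate(B,xy))
Q=W.reshape(-1,3)
for n,xy in dict(cone=(.4385,-.2838),tube=(.591,-.2725),sp=(.4375,-.417)).items():
    q=Q[np.hypot(*(Q[:,:2]-xy).T)<.036]
    for lo in (.03,.045,.06,.075,.09,.105):
        b=q[(q[:,2]>lo)&(q[:,2]<lo+.013)]
        if len(b)>20: print(n,lo,circ(b),((b.min(0)+b.max(0))/2)[:2].round(4),np.ptp(b,axis=0)[:2].round(3))
E
```

```text
round W (1277, array([ 437.8, -275.3]), array([81.3, 68.5]), 3.2, 'circ', array([ 438.1, -281.4]), 40.8)
round T (179, array([ 437.1, -287.1]), array([103.7, 108.2]), 20.5, 'circ', array([ 436.5, -283.7]), 58.4)
round S (301, array([ 426.9, -289.2]), array([58.6, 79.4]), 31.2, 'circ', array([ 435.9, -283.5]), 40.0)
obl W (2313, array([ 592.3, -270.7]), array([92.5, 56.3]), 7.1, 'circ', array([ 592.1, -270.8]), 52.4)
obl T (296, array([ 592.4, -270.3]), array([107.8, 112.8]), 61.1, 'circ', array([ 590.9, -272.6]), 59.5)
obl S (336, array([ 588.9, -273.3]), array([91.9, 56. ]), 6.9, 'circ', array([ 589. , -277.1]), 50.2)
sq W (1806, array([ 439.3, -419.1]), array([80. , 79.7]), 4.4, 'circ', array([ 439.2, -418.7]), 54.0)
sq T (447, array([ 437. , -416.7]), array([108.7, 108. ]), 29.8, 'circ', array([ 437.2, -418. ]), 59.0)
sq S (921, array([ 438.6, -420.6]), array([81.3, 80.1]), 3.3, 'circ', array([ 438.1, -421.1]), 54.8)
spare W 0
spare T (282, array([ 576.4, -404.6]), array([111.6, 100.3]), 79.6, 'circ', array([ 579.4, -407.4]), 58.9)
spare S (438, array([ 578.9, -409.1]), array([59.
[... 531 characters left out ...]
 [ 0.4393 -0.2835] [0.029 0.03 ]
tube 0.03 (array([ 0.5908, -0.2709,  0.0202]), 254) [ 0.5887 -0.2705] [0.037 0.043]
tube 0.045 (array([ 0.5889, -0.2701,  0.0185]), 424) [ 0.589  -0.2703] [0.037 0.043]
tube 0.06 (array([ 0.5888, -0.2701,  0.0183]), 561) [ 0.5892 -0.2704] [0.038 0.043]
tube 0.075 (array([ 0.5906, -0.2707,  0.0188]), 1334) [ 0.5932 -0.2715] [0.046 0.045]
tube 0.09 (array([ 0.593 , -0.2717,  0.0156]), 234) [ 0.5929 -0.2714] [0.035 0.034]
sp 0.03 (array([ 0.4383, -0.4309,  0.0309]), 82) [ 0.4378 -0.4005] [0.025 0.005]
sp 0.075 (array([ 0.4379, -0.4149,  0.0106]), 267) [ 0.4382 -0.4168] [0.028 0.02 ]
sp 0.09 (array([ 0.4381, -0.4171,  0.0089]), 88) [ 0.4382 -0.4174] [0.02  0.021]
```

{"method": "arm_command", "body": {"xyz": [[0,-33,0],[0,-33,0],[0,-33,0],[-1,-31,0],[0,0,-35],[0,0,-35],[0,0,-35],[0,0,-35],[0,0,-20],[0,0,-10],[0,0,0],[0,0,0]], "spin": [0,0,0,0,0,0,0,0,0,0,0,0]}}

```text
time: 4.35
tool_pos: [0.4388, -0.4183, 0.2291]
tool_rot: [3.14, 0.001, 1.57]
contact_force: [0.4, 0.4, -0.1]
opening: 0.0917
grip_force: 0.0
```

{"method": "arm_command", "body": {"xyz": [[0,0,0],[0,0,0],[0,0,0],[0,0,0],[0,0,0],[0,0,0],[0,0,0],[0,0,0]], "spin": [0,0,0,0,0,0,0,0], "jaw": -1, "squeeze": 10}}

```text
time: 5.15
tool_pos: [0.4385, -0.4184, 0.2277]
tool_rot: [3.142, -0.0, 1.57]
contact_force: [0.3, -0.6, -0.1]
opening: 0.0322
grip_force: 0.0
```

```bash
python3 - <<'E'
from h import *
c=read_camera('wrist'); save(c,'w2.png'); np.save('pics/w2.npy',world(c)); s=observe(); print(s['tool_pos'],s['tool_rot'],s['opening'],s['grip_force'])
E
```

```text
[ 0.43846472 -0.4183699   0.22767719] [-3.14156021e+00 -1.19184321e-04  1.57020527e+00] 0.029311191111370538 10.019411109387875
```

View pics/w2.png

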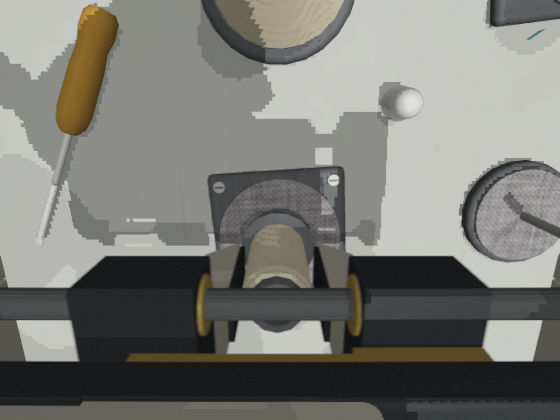

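The spool is held between the fingers (278,260), with the spare's pin at (525,215). I'll lift it, then measure.

{"method": "arm_command", "body": {"xyz": [[0,0,10],[0,0,20],[0,0,30],[0,0,30],[0,0,20],[0,0,0],[0,0,0]], "spin": [0,0,0,0,0,0,0]}}

```text
time: 5.9
tool_pos: [0.4383, -0.4182, 0.3379]
tool_rot: [3.141, 0.0, 1.57]
contact_force: [-0.5, 0.7, -0.5]
opening: 0.029
grip_force: 10.0
```

```bash
python3 - <<'E'
from m import *
c=read_camera('wrist'); W=world(c); save(c,'w3.png'); s=observe(); t=s['tool_pos']; print(t,s['opening'],s['grip_force'])
for B in (np.load('pics/w2.npy'),W):
    print('spare',plate(B,(.5795,-.4065)),'sq',plate(B,(.4385,-.419)))
    Q=B.reshape(-1,3)
    for lo,hi in ((.03,.05),(.05,.07),(.1,.12),(.12,.14),(.14,.16),(.16,.18),(.18,.21)):
        b=Q[(np.hypot(*(Q[:,:2]-t[:2]).T)<.028)&(Q[:,2]>lo)&(Q[:,2]<hi)]
        if len(b)>20: print('spool',lo,circ(b,.0145),circ(b))
E
```

```text
[ 0.43824812 -0.41808958  0.3368759 ] 0.029499214922482486 9.999031238257885
spare (7399, array([ 578.3, -406.5]), array([54.4, 63.1]), 9.1, 'circ', array([ 582.6, -406. ]), 31.9) sq (8118, array([ 439.2, -417.5]), array([80. , 75.5]), 3.8, 'circ', array([ 438.8, -410.1]), 48.5)
spool 0.03 (array([ 0.4384, -0.4164]), 1837) (array([ 0.4382, -0.4195,  0.0172]), 1837)
spool 0.05 (array([ 0.4383, -0.4171]), 1992) (array([ 0.4375, -0.4786,  0.0731]), 1992)
spool 0.1 (array([ 0.4391, -0.4143]), 764) (array([ 0.4391, -0.4147,  0.0193]), 764)
spool 0.12 (array([ 0.4372, -0.4051]), 1576) (array([ 0.4387, -0.4112,  0.0203]), 1576)
spool 0.14 (array([ 0.4382, -0.406 ]), 7255) (array([ 0.4383, -0.4386,  0.0461]), 7255)
spool 0.16 (array([ 0.4383, -0.3787]), 1276) (array([  0.7128, 252.5599, 252.9522]), 1276)
spare (3640, array([ 582.7, -406.1]), array([63. , 63.2]), 60.7, 'circ', array([ 582.6, -406.4]), 32.3) sq (5075, array([ 439.2, -420.1]), array([80. , 80.3]), 3.8, 'circ', array([ 438.9, -419.6]), 54.8)
spool 0.03 (array([ 0.4407, -0.4325]), 41) (array([ 0.4393, -0.42  ,  0.0025]), 41)
spool 0.05 (array([ 0.4397, -0.4331]), 62) (array([ 0.4392, -0.4193,  0.0018]), 62)
spool 0.12 (array([ 0.4383, -0.4117]), 35) (array([ 0.4391, -0.4177,  0.0198]), 35)
spool 0.14 (array([ 0.4389, -0.4161]), 1714) (array([ 0.4389, -0.4188,  0.0167]), 1714)
spool 0.16 (array([ 0.4388, -0.4168]), 1949) (array([ 0.4384, -0.4991,  0.0935]), 1949)
spool 0.18 (array([ 0.4389, -0.4175]), 4028) (array([ 0.439 , -0.4185,  0.0155]), 4028)
```

View pics/w3.png

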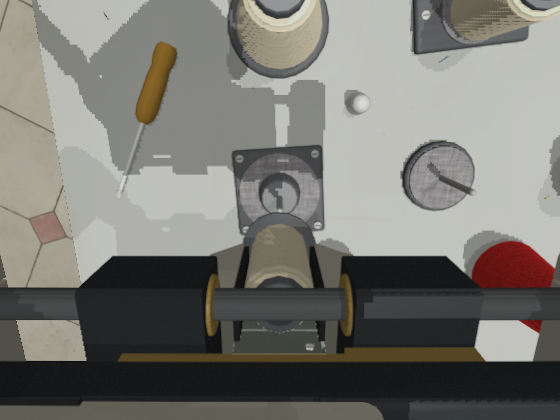

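{"method": "arm_command", "body": {"xyz": [[20,2,0],[40,3,0],[40,3,0],[33,2,0],[10,0,0],[0,0,0],[0,0,0],[0,0,0]], "spin": [0,0,0,0,0,0,0,0]}}

```text
time: 6.75
tool_pos: [0.5806, -0.4087, 0.3371]
tool_rot: [-3.14, -0.001, 1.569]
contact_force: [0.7, 0.6, -0.9]
opening: 0.0287
grip_force: 10.0
```

```bash
cat >> h.py <<'E'
def pin(W,xy,lo=.035,hi=.066,r=.02):
    Q=W.reshape(-1,3); Q=Q[(np.hypot(*(Q[:,:2]-xy).T)<r)&(Q[:,2]>lo)&(Q[:,2]<hi)]
    return (len(Q),np.median(Q,0).round(4), Q[Q[:,2]>Q[:,2].max()-.006].mean(0).round(4)) if len(Q) else 0
E
python3 - <<'E'
from m import *
c=read_camera('wrist'); W=world(c); save(c,'w4.png'); s=observe(); t=s['tool_pos']; print(t,s['opening'],s['grip_force'])
print('spare',plate(W,(.5795,-.4065)),pin(W,(.5815,-.407)))
Q=W.reshape(-1,3)
for lo,hi in ((.14,.16),(.16,.18),(.18,.21)):
    b=Q[(np.hypot(*(Q[:,:2]-t[:2]).T)<.022)&(Q[:,2]>lo)&(Q[:,2]<hi)]
    if len(b)>20: print('spool',lo,circ(b,.0145),circ(b))
E
```

```text
[ 0.58053646 -0.40878901  0.3375373 ] 0.029331874647049266 9.998952141031623
spare (3387, array([ 582.9, -403.7]), array([58.1, 63.3]), 87.5, 'circ', array([ 582.8, -406.3]), 31.9) (85, array([ 0.5826, -0.4046,  0.0577]), array([ 0.5829, -0.4056,  0.0636]))
spool 0.14 (array([ 0.5808, -0.4066]), 1669) (array([ 0.5807, -0.4092,  0.0166]), 1669)
spool 0.16 (array([ 0.5808, -0.4078]), 1491) (array([ 0.5806, -0.415 ,  0.0209]), 1491)
spool 0.18 (array([ 0.5808, -0.4085]), 3355) (array([ 0.5808, -0.4082,  0.0142]), 3355)
```

{"method": "arm_command", "body": {"xyz": [[2,1.5,0],[0,0,-20],[0,0,-25],[0,0,-25],[0,0,-20],[0,0,-15],[0,0,-10],[0,0,-7],[0,0,-4],[0,0,0],[0,0,0]], "spin": [0,0,0,0,0,0,0,0,0,0,0]}}

```text
time: 7.9
tool_pos: [0.5837, -0.407, 0.2125]
tool_rot: [3.141, 0.001, 1.57]
contact_force: [1.4, 0.4, -0.8]
opening: 0.0295
grip_force: 10.0
```

{"method": "arm_command", "body": {"xyz": [[0,0,-2],[0,0,0],[0,0,0]], "spin": [0,0,0]}}

```text
time: 8.2
tool_pos: [0.5835, -0.4069, 0.2099]
tool_rot: [3.141, 0.0, 1.57]
contact_force: [-0.2, -0.3, -0.4]
opening: 0.0293
grip_force: 10.0
```

{"method": "arm_command", "body": {"xyz": [[0,0,0],[0,0,0],[0,0,0],[0,0,0],[0,0,0],[0,0,0]], "spin": [0,0,0,0,0,0], "jaw": 0.7}}

```text
time: 8.8
tool_pos: [0.5835, -0.4069, 0.2098]
tool_rot: [3.142, -0.0, 1.57]
contact_force: [-0.0, -0.1, -0.3]
opening: 0.0725
grip_force: 0.0
```

{"method": "arm_command", "body": {"xyz": [[0,0,25],[0,0,40],[0,0,40],[0,0,20],[-30,30,0],[-35,35,0],[-35,33,0],[-35,30,0],[-10,0,0],[0,0,0],[0,0,0]], "spin": [0,0,0,0,0,0,0,0,0,0,0]}}

```text
time: 9.9
tool_pos: [0.4393, -0.2799, 0.3354]
tool_rot: [3.139, 0.002, 1.57]
contact_force: [-0.1, 0.2, -0.0]
opening: 0.0781
grip_force: 0.0
```

```bash
python3 - <<'E'
from m import *
c=read_camera('wrist'); W=world(c); save(c,'w5.png'); s=observe(); t=s['tool_pos']; print(t,s['opening'],s['grip_force'])
print('sq',plate(W,(.4385,-.419)),pin(W,(.439,-.419)),'round',plate(W,(.4385,-.283)))
for n,Q in (('W',W.reshape(-1,3)),('T',world(read_camera('top')).reshape(-1,3))):
  print('sq',n,pin(Q,(.439,-.419)))
  for xy in ((.4385,-.283),(.5828,-.4065)):
   for lo,hi in ((.04,.06),(.06,.08),(.095,.104),(.104,.12)):
    b=Q[(np.hypot(*(Q[:,:2]-xy).T)<.035)&(Q[:,2]>lo)&(Q[:,2]<hi)]
    if len(b)>20: print(n,xy,lo,circ(b),((b.min(0)+b.max(0))/2)[:2].round(4),b[:,2].max().round(4))
E
```

```text
[ 0.43953235 -0.27997385  0.3351554 ] 0.07796617348253793 0.0
sq (1497, array([ 438.9, -417.2]), array([80., 75.]), 3.9, 'circ', array([ 441.8, -417.7]), 52.3) (60, array([ 0.4389, -0.4182,  0.0419]), array([ 0.4392, -0.4179,  0.0469])) round (1731, array([ 437.9, -273.5]), array([81.4, 65. ]), 1.7, 'circ', array([ 438.1, -281.4]), 40.8)
sq W (60, array([ 0.4389, -0.4182,  0.0419]), array([ 0.4392, -0.4179,  0.0469]))
W (0.4385, -0.283) 0.04 (array([ 0.4393, -0.283 ,  0.0273]), 704) [ 0.4392 -0.2764] 0.0599
W (0.4385, -0.283) 0.06 (array([ 0.4394, -0.2781,  0.0204]), 855) [ 0.4397 -0.2775] 0.08
W (0.4385, -0.283) 0.095 (array([ 0.4393, -0.2829,  0.0179]), 1368) [ 0.4394 -0.2826] 0.104
W (0.4385, -0.283) 0.104 (array([ 0.4393, -0.2821,  0.0114]), 1591) [ 0.4394 -0.2833] 0.1171
sq T (5, array([ 0.4386, -0.4187,  0.059 ]), array([ 0.4401, -0.4189,  0.0643]))
T (0.5828, -0.4065) 0.04 (array([ 0.5809, -0.4034,  0.0111]), 25) [ 0.5818 -0.4042] 0.0593
T (0.5828, -0.4065) 0.06 (array([ 0.5833, -0.4045,  0.0108]), 63) [ 0.5832 -0.405 ] 0.0765
```

View pics/w5.png

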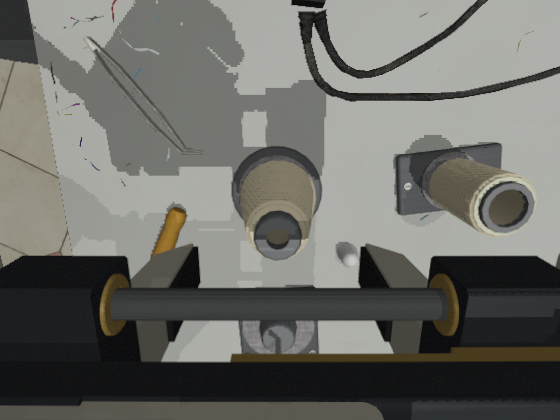

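Spool parked. The cone is centred under the gripper (276,230) and the square stand is free.

{"method": "arm_command", "body": {"xyz": [[-0.5,-3,0],[0,0,-30],[0,0,-30],[0,0,-18],[0,0,-8],[0,0,0],[0,0,0]], "spin": [0,0,0,0,0,0,0]}}

```text
time: 10.7
tool_pos: [0.4384, -0.2823, 0.2493]
tool_rot: [3.141, 0.001, 1.57]
contact_force: [-0.2, -0.2, -0.6]
opening: 0.078
grip_force: 0.0
```

{"method": "arm_command", "body": {"xyz": [[0,0,0],[0,0,0],[0,0,0],[0,0,0],[0,0,0],[0,0,0],[0,0,0]], "spin": [0,0,0,0,0,0,0], "jaw": -1, "squeeze": 20}}

```text
time: 11.4
tool_pos: [0.4381, -0.2819, 0.249]
tool_rot: [3.141, 0.0, 1.57]
contact_force: [0.7, -0.1, 2.9]
opening: 0.0474
grip_force: 20.0
```

{"method": "arm_command", "body": {"xyz": [[0,0,5],[0,0,10],[0,0,20],[0,0,25],[0,0,25],[0,0,15],[0,0,0],[0,0,0]], "spin": [0,0,0,0,0,0,0,0]}}

```text
time: 12.2
tool_pos: [0.4377, -0.2817, 0.3486]
tool_rot: [-3.142, -0.0, 1.57]
contact_force: [0.2, -0.2, -2.7]
opening: 0.0474
grip_force: 19.6
```

```bash
python3 - <<'E'
from m import *
c=read_camera('wrist'); W=world(c); save(c,'w6.png'); s=observe(); t=s['tool_pos']; print(t,s['opening'],s['grip_force'])
print('sq',plate(W,(.439,-.419)),pin(W,(.439,-.419)),'round',plate(W,(.4385,-.283)),pin(W,(.4385,-.283)))
Q=W.reshape(-1,3)
for lo in (.11,.12,.13,.14,.15,.16,.17,.18,.195,.205,.215):
    b=Q[(np.hypot(*(Q[:,:2]-t[:2]).T)<.035)&(Q[:,2]>lo)&(Q[:,2]<lo+.006)]
    if len(b)>20: print(lo,circ(b),((b.min(0)+b.max(0))/2)[:2].round(4),b[:,2].max().round(4))
E
```

```text
[ 0.43768137 -0.28165096  0.34803275] 0.0475247658355272 19.628663328039693
sq (376, array([ 441.1, -447.2]), array([80.2, 26.2]), 5.6, 'circ', array([ 440.9, -443.7]), 41.0) (10, array([ 0.4394, -0.4176,  0.0631]), array([ 0.4394, -0.4176,  0.0631])) round (2830, array([ 438.4, -266.5]), array([80.5, 50.5]), 0.1, 'circ', array([ 438.2, -281. ]), 40.7) 0
0.12 (array([ 0.4382, -0.2835,  0.0319]), 371) [ 0.4383 -0.2685] 0.126
0.13 (array([ 0.4382, -0.2835,  0.0304]), 422) [ 0.4382 -0.2681] 0.136
0.14 (array([ 0.4382, -0.2834,  0.0289]), 437) [ 0.4386 -0.2687] 0.146
0.15 (array([ 0.4383, -0.2835,  0.0274]), 499) [ 0.4383 -0.2674] 0.156
0.16 (array([ 0.4382, -0.2834,  0.0259]), 504) [ 0.4383 -0.2664] 0.166
0.17 (array([ 0.4383, -0.2873,  0.0279]), 788) [ 0.4381 -0.2694] 0.176
0.18 (array([ 0.438 , -0.2881,  0.0274]), 1059) [ 0.4377 -0.2736] 0.186
0.195 (array([ 0.4377, -0.3058,  0.0406]), 1898) [ 0.4376 -0.2789] 0.201
0.205 (array([ 0.4282, -0.2791,  0.0178]), 1087) [ 0.4376 -0.2798] 0.211
0.215 (array([ 0.4382, -0.2212,  0.0695]), 663) [ 0.4383 -0.2823] 0.221
```

View pics/w6.png

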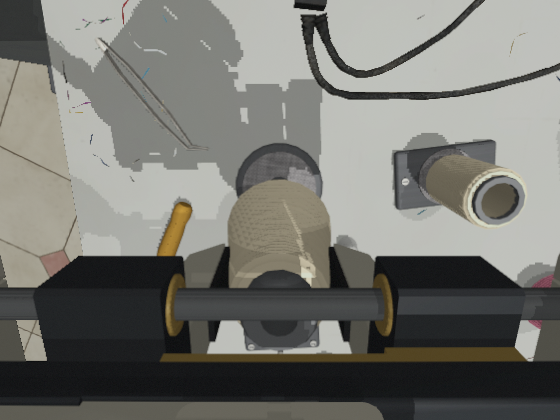

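The cone is held upright, and the round stand is empty below it (280,180).

{"method": "arm_command", "body": {"xyz": [[0,-15,0],[0,-30,0],[0.5,-35,0],[0.5,-30,0],[0,-18,0],[0,-7.5,0],[0,0,0],[0,0,0],[0,0,0]], "spin": [0,0,0,0,0,0,0,0,0]}}

```text
time: 13.15
tool_pos: [0.4391, -0.4165, 0.3487]
tool_rot: [-3.141, -0.001, 1.571]
contact_force: [0.5, 0.7, -1.5]
opening: 0.0479
grip_force: 19.6
```

```bash
python3 - <<'E'
from m import *
c=read_camera('wrist'); W=world(c); save(c,'w7.png'); s=observe(); t=s['tool_pos']; print(t,s['opening'],s['grip_force'])
print('sq',plate(W,(.439,-.419)),'round',plate(W,(.4385,-.283)),pin(W,(.4385,-.283)),plate(W,(.4385,-.283),r=.014,lo=.024,hi=.034),'spare',plate(W,(.5828,-.4062)))
Q=W.reshape(-1,3)
for lo in (.12,.13,.14,.15,.16):
    b=Q[(np.hypot(*(Q[:,:2]-t[:2]).T)<.035)&(Q[:,2]>lo)&(Q[:,2]<lo+.006)]
    if len(b)>20: print(lo,circ(b))
E
```

```text
[ 0.43918273 -0.41649436  0.34883418] 0.04765279850606154 19.6309117526107
sq (3018, array([ 438.2, -405.1]), array([80. , 50.3]), 3.6, 'circ', array([ 438.4, -406.7]), 46.3) round (5910, array([ 438.3, -290.8]), array([81. , 62.7]), 0.1, 'circ', array([ 438.2, -281.5]), 40.9) (109, array([ 0.4384, -0.2829,  0.0597]), array([ 0.4383, -0.2818,  0.0635])) (569, array([ 437.9, -281.4]), array([21. , 21.5]), 0.9, 'circ', array([ 438.1, -281.4]), 11.1) spare (1843, array([ 579.9, -405.1]), array([63.3, 57.9]), 67.9, 'circ', array([ 582.8, -406.1]), 32.2)
0.12 (array([ 0.4395, -0.4182,  0.0319]), 362)
0.13 (array([ 0.4396, -0.4182,  0.0304]), 422)
0.14 (array([ 0.4396, -0.4181,  0.0288]), 440)
0.15 (array([ 0.4396, -0.4182,  0.0274]), 505)
0.16 (array([ 0.4396, -0.4181,  0.0259]), 512)
```

View pics/w7.png

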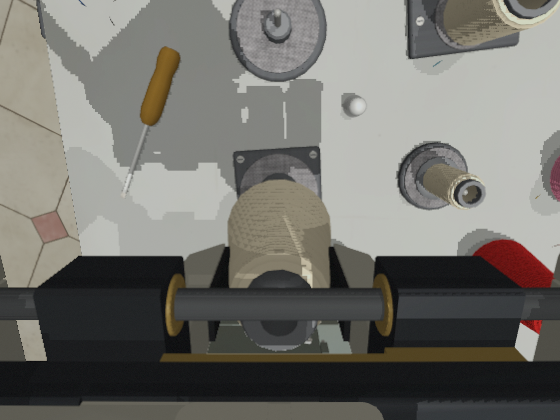

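Hub of the round stand at (278,22), spool on the spare at (465,190). The cone sits above the square plate, so I'll correct slightly and lower.

{"method": "arm_command", "body": {"xyz": [[-0.4,-1.6,0],[0,0,-15],[0,0,-20],[0,0,-15],[0,0,-10],[0,0,-10],[0,0,-8],[0,0,-6],[0,0,-5],[0,0,0],[0,0,0]], "spin": [0,0,0,0,0,0,0,0,0,0,0]}}

```text
time: 14.3
tool_pos: [0.4387, -0.4191, 0.26]
tool_rot: [3.141, 0.0, 1.57]
contact_force: [-0.3, -0.8, -2.0]
opening: 0.0475
grip_force: 19.6
```

{"method": "arm_command", "body": {"xyz": [[0,0,-4],[0,0,-3],[0,0,-2],[0,0,0],[0,0,0]], "spin": [0,0,0,0,0]}}

```text
time: 14.8
tool_pos: [0.4386, -0.419, 0.2507]
tool_rot: [3.142, -0.0, 1.57]
contact_force: [0.0, 0.4, -2.9]
opening: 0.0475
grip_force: 19.6
```

{"method": "arm_command", "body": {"xyz": [[0,0,-1.5],[0,0,-0.5],[0,0,0],[0,0,0]], "spin": [0,0,0,0]}}

```text
time: 15.2
tool_pos: [0.4386, -0.419, 0.2491]
tool_rot: [3.141, 0.0, 1.57]
contact_force: [-0.1, 0.6, 1.4]
opening: 0.0477
grip_force: 19.9
```

{"method": "arm_command", "body": {"xyz": [[0,0,0],[0,0,0],[0,0,0],[0,0,0],[0,0,0],[0,0,0]], "spin": [0,0,0,0,0,0], "jaw": 0.7}}

```text
time: 15.8
tool_pos: [0.4386, -0.419, 0.2487]
tool_rot: [3.142, -0.0, 1.57]
contact_force: [0.1, 0.4, -0.2]
opening: 0.078
grip_force: 0.0
```

{"method": "arm_command", "body": {"xyz": [[0,0,15],[0,0,35],[0,0,35],[0,0,15],[30,28,0],[35,35,0],[35,35,0],[35,35,0],[18,14,0],[0,0,0],[0,0,0]], "spin": [0,0,0,0,0,0,0,0,0,0,0]}}

```text
time: 16.9
tool_pos: [0.5916, -0.2717, 0.3484]
tool_rot: [-3.141, 0.0, 1.571]
contact_force: [-1.0, -0.1, 0.1]
opening: 0.0779
grip_force: 0.0
```

```bash
cat >> h.py <<'E'
def slices(W,t,zs,r=.035,dz=.008):
    from m import circ
    Q=W.reshape(-1,3)
    for lo in zs:
        b=Q[(np.hypot(*(Q[:,:2]-np.array(t)[:2]).T)<r)&(Q[:,2]>lo)&(Q[:,2]<lo+dz)]
        if len(b)>20: print('  %.3f'%lo,circ(b),'bb',((b.min(0)+b.max(0))/2)[:2].round(4),b[:,2].max().round(4))
E
python3 - <<'E'
from h import *
c=read_camera('wrist'); W=world(c); save(c,'w8.png'); s=observe(); t=s['tool_pos']; print(t,s['opening'],s['grip_force'])
print('obl',plate(W,(.592,-.271)))
print('tube');slices(W,(.592,-.271),(.03,.045,.06,.07,.083))
S=world(read_camera('scene')); print('cone scene');slices(S,(.439,-.419),(.03,.045,.06,.075,.09,.108))
print('spool scene');slices(S,(.582,-.407),(.02,.03,.04,.05,.065))
E
```

```text
[ 0.59110083 -0.27247126  0.34852902] 0.0779069335364962 0.0
obl (3314, array([ 592.3, -270.7]), array([92.1, 56.1]), 7.4, 'circ', array([ 592.3, -270.4]), 52.1)
tube
  0.030 (array([ 0.5933, -0.2668,  0.0181]), 142) bb [ 0.593  -0.2674] 0.038
  0.045 (array([ 0.5933, -0.2667,  0.018 ]), 191) bb [ 0.5931 -0.2674] 0.053
  0.060 (array([ 0.5938, -0.2663,  0.0176]), 261) bb [ 0.5931 -0.2675] 0.068
  0.070 (array([ 0.5933, -0.2667,  0.0179]), 250) bb [ 0.593  -0.2674] 0.078
  0.083 (array([ 0.5934, -0.2711,  0.018 ]), 1999) bb [ 0.5934 -0.2722] 0.091
cone scene
  0.030 (array([ 0.4389, -0.4211,  0.03  ]), 100) bb [ 0.4267 -0.4238] 0.0379
  0.045 (array([ 0.439 , -0.421 ,  0.0278]), 98) bb [ 0.4296 -0.4233] 0.053
  0.060 (array([ 0.4387, -0.4211,  0.0255]), 88) bb [ 0.4284 -0.4216] 0.068
  0.075 (array([ 0.4388, -0.4211,  0.0234]), 83) bb [ 0.4311 -0.4222] 0.0829
  0.090 (array([ 0.435 , -0.4228,  0.0178]), 87) bb [ 0.4327 -0.4232] 0.098
  0.108 (array([ 0.4365, -0.4222,  0.0113]), 150) bb [ 0.437  -0.4218] 0.1156
spool scene
  0.020 (array([ 0.5825, -0.4075,  0.0137]), 29) bb [ 0.5763 -0.4092] 0.0278
  0.030 (array([ 0.5831, -0.4072,  0.0141]), 35) bb [ 0.5762 -0.4077] 0.038
  0.040 (array([ 0.5828, -0.4073,  0.0137]), 31) bb [ 0.5762 -0.4089] 0.0478
  0.050 (array([ 0.5806, -0.408 ,  0.0123]), 38) bb [ 0.5794 -0.4083] 0.0578
  0.065 (array([ 0.5814, -0.4079,  0.0094]), 67) bb [ 0.5812 -0.4088] 0.0722
```

Cone is seated. Next is the tube.

{"method": "arm_command", "body": {"xyz": [[1.8,0.5,0],[0,0,-35],[0,0,-35],[0,0,-30],[0,0,-20],[0,0,-9],[0,0,0],[0,0,0]], "spin": [0,0,0,0,0,0,0,0]}}

```text
time: 17.8
tool_pos: [0.5936, -0.2721, 0.221]
tool_rot: [3.14, 0.001, 1.57]
contact_force: [0.3, 0.1, 0.6]
opening: 0.0781
grip_force: 0.0
```

{"method": "arm_command", "body": {"xyz": [[0,0,0],[0,0,0],[0,0,0],[0,0,0],[0,0,0],[0,0,0],[0,0,0]], "spin": [0,0,0,0,0,0,0], "jaw": -1, "squeeze": 15}}

```text
time: 18.5
tool_pos: [0.5935, -0.2714, 0.22]
tool_rot: [3.141, 0.0, 1.57]
contact_force: [-0.8, 0.6, 2.4]
opening: 0.0459
grip_force: 15.0
```

{"method": "arm_command", "body": {"xyz": [[0,0,5],[0,0,15],[0,0,25],[0,0,30],[0,0,25],[0,0,10],[0,0,0],[0,0,0]], "spin": [0,0,0,0,0,0,0,0]}}

```text
time: 19.3
tool_pos: [0.5931, -0.2713, 0.3289]
tool_rot: [-3.14, -0.001, 1.57]
contact_force: [-0.5, 0.2, -0.7]
opening: 0.0459
grip_force: 15.0
```

```bash
python3 - <<'E'
from h import *
c=read_camera('wrist'); W=world(c); save(c,'w9.png'); s=observe(); t=s['tool_pos']; print(t,s['opening'],s['grip_force'])
print('obl',plate(W,(.592,-.271)),pin(W,(.592,-.271)))
print('tube');slices(W,t,(.12,.13,.14,.15,.16,.17,.18,.19),r=.03)
E
```

```text
[ 0.59304633 -0.2713116   0.32819053] 0.04583530014456862 14.999848552979529
obl (5418, array([ 592.3, -270.5]), array([92. , 55.8]), 6.9, 'circ', array([ 592.1, -270.5]), 52.2) (41, array([ 0.5928, -0.2686,  0.0464]), array([ 0.5927, -0.2687,  0.0516]))
tube
  0.120 (array([ 0.5934, -0.272 ,  0.0228]), 153) bb [ 0.5931 -0.2556] 0.128
  0.130 (array([ 0.5934, -0.2718,  0.0227]), 306) bb [ 0.5937 -0.2568] 0.138
  0.140 (array([ 0.5934, -0.2719,  0.0228]), 383) bb [ 0.594  -0.2577] 0.148
  0.150 (array([ 0.5934, -0.2773,  0.0278]), 645) bb [ 0.593  -0.2589] 0.158
  0.160 (array([ 0.5933, -0.2778,  0.0282]), 816) bb [ 0.593 -0.259] 0.168
  0.170 (array([ 0.5933, -0.2737,  0.0247]), 1010) bb [ 0.593  -0.2673] 0.178
  0.180 (array([ 0.5933, -0.2665,  0.0187]), 1741) bb [ 0.5931 -0.2671] 0.188
  0.190 (array([ 0.5935, -0.2685,  0.0181]), 4194) bb [ 0.5931 -0.2685] 0.198
```

View pics/w9.png

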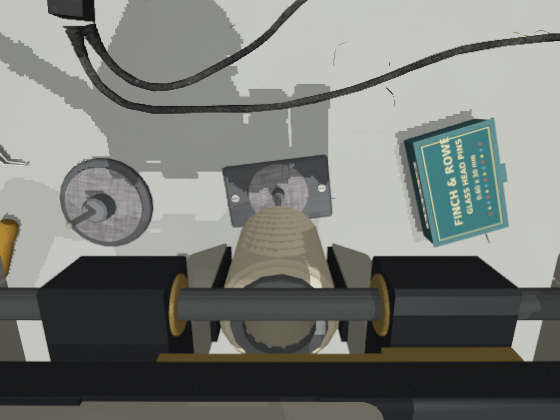

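Tube is held upright, and the round stand's hub is at (97,210).

{"method": "arm_command", "body": {"xyz": [[-15,-1,0],[-30,-2,0],[-35,-2,0],[-35,-2,0],[-25,-1.5,0],[-15,-1,0],[0,0,0],[0,0,0],[0,0,0]], "spin": [0,0,0,0,0,0,0,0,0]}}

```text
time: 20.25
tool_pos: [0.4391, -0.281, 0.3292]
tool_rot: [-3.141, -0.0, 1.571]
contact_force: [-0.4, 0.4, -0.5]
opening: 0.0467
grip_force: 15.0
```

```bash
python3 - <<'E'
from h import *
c=read_camera('wrist'); W=world(c); save(c,'w10.png'); s=observe(); t=s['tool_pos']; print(t,s['opening'],s['grip_force'])
print('round',plate(W,(.438,-.2814)),pin(W,(.438,-.2814)))
print('tube');slices(W,t,(.12,.13,.14),r=.03)
print('obl hub',pin(W,(.592,-.271)),plate(W,(.592,-.271)))
E
```

```text
[ 0.43910105 -0.28091492  0.3292866 ] 0.04603681258373659 14.999897349625826
round (4469, array([ 438.4, -274.2]), array([80.7, 66.8]), 0.8, 'circ', array([ 438.2, -281.2]), 40.8) (37, array([ 0.4383, -0.2795,  0.0432]), array([ 0.4378, -0.2795,  0.0495]))
tube
  0.120 (array([ 0.4396, -0.2816,  0.0227]), 130) bb [ 0.4391 -0.2653] 0.128
  0.130 (array([ 0.4396, -0.2816,  0.0228]), 324) bb [ 0.4402 -0.2672] 0.138
  0.140 (array([ 0.4396, -0.2815,  0.0227]), 385) bb [ 0.4401 -0.267 ] 0.148
obl hub (189, array([ 0.5911, -0.2698,  0.0527]), array([ 0.5919, -0.2703,  0.0631])) (6087, array([ 591.9, -270.7]), array([91.9, 56.4]), 7.1, 'circ', array([ 591.8, -270.5]), 52.1)
```

{"method": "arm_command", "body": {"xyz": [[-1.4,0.3,0],[0,0,-20],[0,0,-25],[0,0,-20],[0,0,-8],[0,0,-8],[0,0,-6],[0,0,-5],[0,0,-5],[0,0,0]], "spin": [0,0,0,0,0,0,0,0,0,0]}}

```text
time: 21.3
tool_pos: [0.4369, -0.2806, 0.2324]
tool_rot: [-3.141, -0.0, 1.57]
contact_force: [0.5, 0.4, -1.3]
opening: 0.0462
grip_force: 15.0
```

{"method": "arm_command", "body": {"xyz": [[0,0,-4],[0,0,-4],[0,0,-2],[0,0,0],[0,0,0]], "spin": [0,0,0,0,0]}}

```text
time: 21.8
tool_pos: [0.437, -0.2807, 0.2227]
tool_rot: [3.142, -0.0, 1.57]
contact_force: [0.1, 0.1, -0.9]
opening: 0.0458
grip_force: 15.0
```

{"method": "arm_command", "body": {"xyz": [[0,0,-1.5],[0,0,-1],[0,0,-0.5],[0,0,0],[0,0,0]], "spin": [0,0,0,0,0]}}

```text
time: 22.3
tool_pos: [0.437, -0.2807, 0.22]
tool_rot: [3.141, 0.0, 1.57]
contact_force: [-1.4, 0.4, 3.3]
opening: 0.046
grip_force: 15.0
```

{"method": "arm_command", "body": {"xyz": [[0,0,0],[0,0,0],[0,0,0],[0,0,0],[0,0,0],[0,0,0]], "spin": [0,0,0,0,0,0], "jaw": 0.7}}

```text
time: 22.9
tool_pos: [0.437, -0.2807, 0.2197]
tool_rot: [3.142, -0.0, 1.57]
contact_force: [0.5, 0.2, -0.5]
opening: 0.0777
grip_force: 0.0
```

{"method": "arm_command", "body": {"xyz": [[0,0,20],[0,0,35],[0,0,35],[0,0,20],[30,-26,0],[35,-30,0],[35,-30,0],[30,-27,0],[15.5,-13,0],[0,0,0],[0,0,0]], "spin": [0,0,0,0,0,0,0,0,0,0,0]}}

```text
time: 24.0
tool_pos: [0.5821, -0.4063, 0.3288]
tool_rot: [-3.14, -0.001, 1.57]
contact_force: [0.3, 0.1, 0.3]
opening: 0.0782
grip_force: 0.0
```

```bash
python3 - <<'E'
from h import *
c=read_camera('wrist'); W=world(c); save(c,'w11.png'); s=observe(); t=s['tool_pos']; print(t,s['opening'],s['grip_force'])
print('spool');slices(W,(.5828,-.407),(.02,.03,.04,.05,.063),r=.022)
S=world(read_camera('scene')); print('tube scene');slices(S,(.438,-.283),(.03,.045,.06,.083))
E
```

```text
[ 0.58191237 -0.40605812  0.32934758] 0.07793602898875342 0.0
spool
  0.020 (array([ 0.5837, -0.4035,  0.0119]), 65) bb [ 0.5838 -0.4024] 0.0279
  0.030 (array([ 0.5837, -0.4026,  0.0111]), 92) bb [ 0.5838 -0.4026] 0.038
  0.040 (array([ 0.5837, -0.4024,  0.0109]), 106) bb [ 0.5837 -0.4027] 0.0479
  0.050 (array([ 0.5839, -0.4022,  0.0107]), 166) bb [ 0.5836 -0.4027] 0.058
  0.063 (array([ 0.5842, -0.4051,  0.0113]), 610) bb [ 0.584  -0.4061] 0.071
tube scene
  0.030 (array([ 0.4364, -0.2823,  0.0225]), 55) bb [ 0.4287 -0.2867] 0.038
  0.045 (array([ 0.4359, -0.2824,  0.0221]), 52) bb [ 0.4299 -0.2875] 0.0529
  0.060 (array([ 0.4325, -0.2851,  0.0187]), 82) bb [ 0.4312 -0.2858] 0.0678
  0.083 (array([ 0.4345, -0.2832,  0.0167]), 199) bb [ 0.4348 -0.2835] 0.0909
```

{"method": "arm_command", "body": {"xyz": [[1.4,0,0],[0,0,-30],[0,0,-35],[0,0,-30],[0,0,-16],[0,0,-8],[0,0,0],[0,0,0]], "spin": [0,0,0,0,0,0,0,0]}}

```text
time: 24.9
tool_pos: [0.5843, -0.407, 0.2125]
tool_rot: [3.139, 0.002, 1.57]
contact_force: [-0.5, 0.2, -0.4]
opening: 0.0781
grip_force: 0.0
```

{"method": "arm_command", "body": {"xyz": [[0,0,0],[0,0,0],[0,0,0],[0,0,0],[0,0,0],[0,0,0],[0,0,0],[0,0,0],[0,0,0]], "spin": [0,0,0,0,0,0,0,0,0], "jaw": -1, "squeeze": 10}}

```text
time: 25.8
tool_pos: [0.5839, -0.4067, 0.2107]
tool_rot: [-3.142, -0.0, 1.57]
contact_force: [-0.4, 0.0, 0.1]
opening: 0.0292
grip_force: 10.0
```

{"method": "arm_command", "body": {"xyz": [[0,0,5],[0,0,15],[0,0,25],[0,0,30],[0,0,25],[0,0,10],[1,15,0],[2,30,0],[2,35,0],[2,30,0],[1,18,0],[0.5,7,0],[0,0,0],[0,0,0],[0,0,0]], "spin": [0,0,0,0,0,0,0,0,0,0,0,0,0,0,0]}}

```text
time: 27.3
tool_pos: [0.5922, -0.273, 0.3206]
tool_rot: [3.142, 0.0, 1.569]
contact_force: [-0.3, 0.1, -0.9]
opening: 0.0289
grip_force: 10.0
```

```bash
python3 - <<'E'
from h import *
c=read_camera('wrist'); W=world(c); save(c,'w12.png'); s=observe(); t=s['tool_pos']; print(t,s['opening'],s['grip_force'])
print('obl',plate(W,(.592,-.271)),pin(W,(.592,-.271)))
print('spool');slices(W,t,(.12,.13,.135,.14,.15,.16,.17),r=.022,dz=.006)
E
```

```text
[ 0.59217816 -0.27291303  0.32053478] 0.029237550535503663 9.999898290261626
obl (6051, array([ 592.4, -270.8]), array([92. , 56.3]), 7.1, 'circ', array([ 592.2, -270.7]), 52.4) (89, array([ 0.5923, -0.2687,  0.0533]), array([ 0.5926, -0.2692,  0.0633]))
spool
  0.120 (array([ 0.5927, -0.272 ,  0.0167]), 1188) bb [ 0.593  -0.2666] 0.126
  0.130 (array([ 0.5927, -0.2729,  0.0143]), 193) bb [ 0.5928 -0.2647] 0.136
  0.135 (array([ 0.5927, -0.2728,  0.0142]), 238) bb [ 0.5928 -0.2645] 0.141
  0.140 (array([ 0.5926, -0.2771,  0.0183]), 342) bb [ 0.5921 -0.265 ] 0.146
  0.150 (array([ 0.5923, -0.2797,  0.0208]), 448) bb [ 0.5922 -0.2652] 0.156
  0.160 (array([ 0.5924, -0.2793,  0.0204]), 572) bb [ 0.5923 -0.2653] 0.166
  0.170 (array([ 0.5922, -0.2883,  0.0279]), 1037) bb [ 0.5922 -0.2638] 0.176
```

View pics/w12.png

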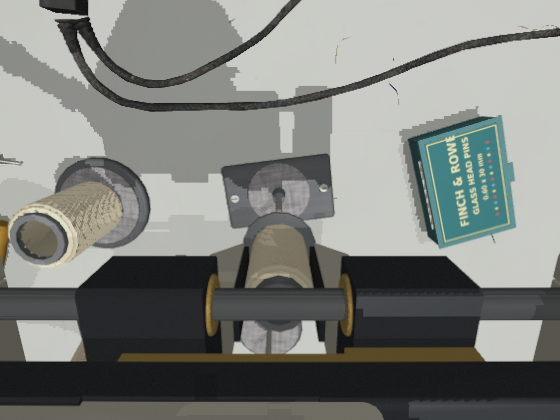

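The tube is on the round stand (70,225), and the spool is just short of the oblong hub. I'll correct by (-0.4, +2) and lower.

{"method": "arm_command", "body": {"xyz": [[-0.4,2,0],[0,0,-20],[0,0,-25],[0,0,-15],[0,0,-8],[0,0,-8],[0,0,-7],[0,0,-6],[0,0,-5],[0,0,-4],[0,0,0]], "spin": [0,0,0,0,0,0,0,0,0,0,0]}}

```text
time: 28.45
tool_pos: [0.5919, -0.2696, 0.2223]
tool_rot: [-3.141, -0.0, 1.57]
contact_force: [-0.3, -1.0, -1.2]
opening: 0.0292
grip_force: 10.0
```

{"method": "arm_command", "body": {"xyz": [[0,0,-4],[0,0,-4],[0,0,-2],[0,0,0],[0,0,0]], "spin": [0,0,0,0,0]}}

```text
time: 28.95
tool_pos: [0.592, -0.2697, 0.2128]
tool_rot: [3.141, 0.0, 1.57]
contact_force: [-0.6, -1.0, -0.5]
opening: 0.0292
grip_force: 10.0
```

{"method": "arm_command", "body": {"xyz": [[0,0,-1.5],[0,0,-1],[0,0,0],[0,0,0]], "spin": [0,0,0,0]}}

```text
time: 29.35
tool_pos: [0.592, -0.2697, 0.2106]
tool_rot: [3.141, 0.0, 1.57]
contact_force: [-0.6, -0.0, 3.1]
opening: 0.0291
grip_force: 10.0
```

{"method": "arm_command", "body": {"xyz": [[0,0,0],[0,0,0],[0,0,0],[0,0,0],[0,0,0],[0,0,0]], "spin": [0,0,0,0,0,0], "jaw": 0.6}}

```text
time: 29.95
tool_pos: [0.592, -0.2697, 0.2102]
tool_rot: [3.142, -0.0, 1.57]
contact_force: [-0.2, -0.7, 0.2]
opening: 0.0712
grip_force: 0.0
```

{"method": "arm_command", "body": {"xyz": [[0,0,20],[0,0,35],[0,0,35],[0,0,35],[0,0,35],[-25,0,25],[-40,0,0],[-40,0,0],[0,0,0],[0,0,0]], "spin": [0,0,0,0,0,0,0,0,0,0]}}

```text
time: 30.95
tool_pos: [0.4866, -0.2698, 0.3959]
tool_rot: [3.14, 0.001, 1.569]
contact_force: [0.2, 0.2, 0.1]
opening: 0.0733
grip_force: 0.0
```

```bash
python3 - <<'E'
from h import *
c=read_camera('scene'); S=world(c); save(c,'s2.png')
W=world(read_camera('wrist'))
for n,xy,zs in (('cone',(.439,-.42),(.03,.05,.07,.108)),('tube',(.438,-.282),(.03,.045,.083)),('spool',(.592,-.271),(.02,.03,.04,.064)),('thimble',(.5035,-.343),(.014,)),('oiler',(.5,-.5),(.04,.06))):
    print(n,'S');slices(S,xy,zs,r=.034); print(n,'W');slices(W,xy,zs,r=.034)
E
```

```text
cone S
  0.030 (array([ 0.4386, -0.4215,  0.0298]), 102) bb [ 0.4275 -0.4265] 0.0379
  0.050 (array([ 0.4392, -0.4211,  0.0272]), 99) bb [ 0.4325 -0.4236] 0.058
  0.070 (array([ 0.4388, -0.4212,  0.024 ]), 86) bb [ 0.4296 -0.4236] 0.078
  0.108 (array([ 0.4363, -0.4225,  0.0112]), 150) bb [ 0.437 -0.422] 0.1158
cone W
  0.050 (array([ 0.4389, -0.4218,  0.0273]), 27) bb [ 0.4391 -0.4198] 0.0578
  0.070 (array([ 0.439 , -0.4215,  0.0244]), 206) bb [ 0.439  -0.4126] 0.078
  0.108 (array([ 0.4408, -0.4228,  0.0171]), 130) bb [ 0.4361 -0.4099] 0.1158
tube S
  0.030 (array([ 0.4367, -0.2818,  0.0227]), 55) bb [ 0.4301 -0.2862] 0.0379
  0.045 (array([ 0.4359, -0.2826,  0.0222]), 54) bb [ 0.4291 -0.2872] 0.0529
  0.083 (array([ 0.4346, -0.2836,  0.0169]), 199) bb [ 0.4354 -0.2832] 0.0906
tube W
  0.030 (array([ 0.4401, -0.2769,  0.0183]), 132) bb [ 0.4416 -0.2766] 0.038
  0.045 (array([ 0.4401, -0.2768,  0.0182]), 165) bb [ 0.4413 -0.2767] 0.053
  0.083 (array([ 0.4379, -0.2804,  0.018 ]), 1417) bb [ 0.4372 -0.2813] 0.091
spool S
  0.020 (array([ 0.5912, -0.2707,  0.0139]), 25) bb [ 0.5863 -
[... 202 characters left out ...]
  0.0094]), 64) bb [ 0.5896 -0.2716] 0.072
spool W
  0.020 (array([ 0.5926, -0.2694,  0.0141]), 71) bb [ 0.5887 -0.2668] 0.028
  0.030 (array([ 0.5912, -0.2685,  0.0129]), 74) bb [ 0.589  -0.2673] 0.0379
  0.040 (array([ 0.5895, -0.2675,  0.0112]), 90) bb [ 0.5892 -0.2674] 0.048
  0.064 (array([ 0.5913, -0.2681,  0.0103]), 500) bb [ 0.5923 -0.269 ] 0.072
thimble S
  0.014 (array([ 0.5035, -0.3445,  0.0053]), 37) bb [ 0.5042 -0.3445] 0.0219
thimble W
  0.014 (array([ 0.5056, -0.3417,  0.0057]), 145) bb [ 0.5052 -0.3424] 0.022
oiler S
  0.040 (array([ 0.5007, -0.5009,  0.0193]), 54) bb [ 0.4919 -0.5018] 0.0479
  0.060 (array([ 0.5002, -0.5006,  0.0173]), 94) bb [ 0.4984 -0.5009] 0.0679
oiler W
```

View pics/s2.png

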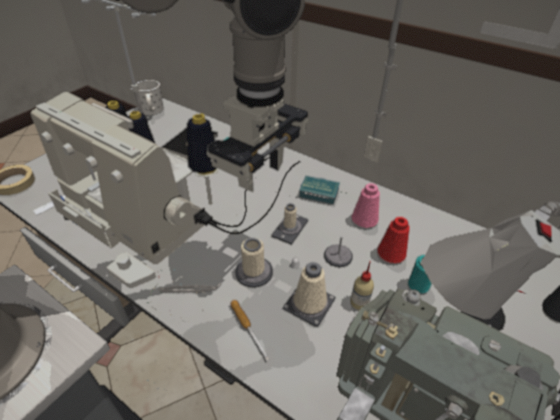

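The cone (311,290) is on the square stand, the tube (252,258) on the round and the spool (290,218) on the oblong. All three are upright with tops at felt height (116, 91 and 72 mm). The spare is empty, the oiler and thimble haven't moved, and the gripper is clear.

```bash
python3 -c "
from cell import *
print(hand_in())"
```

```text
the job is handed in; nothing more can be done
None
```

I handed the job in: the cone is on the square stand, the tube on the round and the spool on the oblong, each upright and down on the felt in the last camera check; no verdict was returned.

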